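Step the furnace burner up to its third click

TASK

Bring the furnace burner up to stage three: push the upright black lever on the grey control box away from its closed end one click at a time, letting it rest about a second in the first and in the second click, and leave it seated in the third click without ever running past it. Only push the lever with the outside of the fingers, do not take it between them, leave the things lying around it where they are, and finish clear of everything.

Things in the scene. Friction and masses are not known exactly. Their poses are not given: they have to be found in the camera images.
- control: Burner control box, fixed: grey housing 90 (x) x 220 (y) x 52 mm high, a dark slot along y in its top plate (53.5 mm up), two brass pipe unions sticking out 30 mm on its +x side. Origin: centre of underside, z up. The lever slides along its +y. Five dark scallops on the -x side of the slot mark closed and the four clicks, at y = -46, -24, -2, 20, 42 mm. Only the lever stands on it.
- lever_grip (a point): Middle of the lever's handle, on its axis: upright round black handle 22 mm in diameter, 46 mm tall, on a 10 mm steel stem. This point is 89 mm above the bench; the handle runs from 23 mm below to 23 mm above it. In the box's frame it is at x = 0, y = -46 mm + joint value. It moves along the slot only.
- gas_lever (a joint): Lever travel along the box's +y, m: 0 closed (start), 0.092 far end. Clicks seat at 0.022 (first), 0.044, 0.066 (third), 0.088 (fourth); crests between seats at 0.011, 0.033, 0.055, 0.077. The push needed rises to about 6 N a quarter of the way to the next seat and fades to 0 just past the crest; then the lever jumps ahead of the finger by itself to within 1.5 mm of the seat and stays there.
- paperweight: Bystander: amber glass paperweight, 68 mm across, 54 mm tall, loose on the bench on the box's -x side. Origin: centre of its underside.
- mould: Bystander: dark steel open optic mould (cup), 66 mm across, 65 mm tall, loose on the box's +x side. Origin: centre of its underside.
- paddle: Bystander: dark wooden paddle lying flat off the far (+y) end of the box, about 161 mm long, 75 mm wide at its blade, 18 mm thick. Its long axis is its x axis. Origin: underside, 50 mm from the middle of the blade.

How it is judged (in metres and radians):
On the way, in this order (a step that is already met when the one before it is completed fails the run):
1. the lever rests in the first click (value of joint gas_lever between 0.017 and 0.027 m and velocity of joint gas_lever between -0.01 and 0.01 m/s), for 0.4 s.
2. the lever rests in the second click (value of joint gas_lever between 0.039 and 0.049 m and velocity of joint gas_lever between -0.01 and 0.01 m/s), for 0.4 s.
At the end, for the whole second after the job is handed in: The lever is at rest, seated in the third click (joint value 0.066 within 3.5 mm), and paperweight, mould and paddle are within 20 mm of where they began (value of joint gas_lever between 0.0625 and 0.0695 m and velocity of joint gas_lever between -0.005 and 0.005 m/s and distance of each of paperweight, mould, paddle from where it was at the start of the episode below 0.02 m); the robot touches nothing.
It fails at once if the lever runs past the third click (over the next crest) (value of joint gas_lever above 0.077 m).
It fails at once if the lever's handle is taken between the fingers (grasp point within 12 mm of its axis and less than 15 mm above its top) (horizontal distance between the grasp point and lever_grip below 0.012 m and z of the grasp point in the frame of lever_grip below 0.038 m).
It fails at once if a bystander is moved or lifted by more than 20 mm (distance of any of paperweight, mould, paddle from where it was at the start of the episode above 0.02 m).
It also fails if it takes over 58 s, if anything falls off the work surface, if the arm or the gripper's body presses on something with over 40 N, if the wrist force passes 120 N, or if a joint passes its speed limit or range.

ROBOT

A 6-joint arm with a two-finger parallel gripper is mounted at the origin on the work surface. World frame = base frame: x ahead of the robot, y to its left, z up, the work surface at z = 0. Lengths are in m, angles in degrees, forces in N, time in s.
With the tool pointing down it reaches from about 0.3 to 0.95 m from the base axis. Payload 3.1 kg.
Tool frame: the origin (TCP) lies on the centre line of the jaws, within the pads' length; the fingertips stand 11 mm ahead of it and the grasp point (between the pads) lies 8 mm behind it; z points along the fingers, y is the direction in which the jaws open and shut (so a half turn about z gives the same grasp; the last joint's range is limited). The gripper opens to 85 mm and grips with 20 to 120 N. Pads are 22 mm wide; open, the fingers measure 114 mm over their backs; the gripper's body (76 mm by 85 mm) begins 54 mm behind the grasp point. The pads swing forward as they close: fully open they stand 13 mm farther back than shut.
Start: joints at [71.293, 17.653, 93.61, -0, 68.738, -3.994], TCP at [0.159, 0.605, 0.242] pointing down, gripper open.
Joint ranges: [-175.34, 175.34], [-45.06, 112.39], [2.9, 150.54], [-68.45, 248.45], [3.09, 151.38], [-168.51, 168.51]. Speed limits (degrees/s): [159.86, 159.86, 180, 180, 180, 180].

INTERFACE

Orientations are given as a 3x3 rotation matrix whose columns are the frame's x, y, z axes.
In Python, from rig import robot gives the robot as it stands.
- The arm moves only by the tool carry_out, never from a script. Its argument "motion" is a list of rows, each a list of 7 numbers: the opening, from 0 (shut) to 1 (fully open), then the shift along the tool's x, y, z in cm, then the turn, a rotation vector about the tool's x, y, z in rad. A call has 1 to 5 rows; each row is the pose to reach, as a shift and turn from the pose commanded when the call began, along the tool's axes at that moment; what a row does not reach only later rows make up. A row lasts 1/8 s, in which the tool goes at most 62.5 mm and 10.7 degrees, less where a joint would pass 70% of its speed; a pose out of reach is approached as far as the arm can. A call with a gripper value outside its range is refused whole. The fingers move at their own pace and stop on an object; "force" is the grip in N (left out, the last holds). Time passes only in rows, so rows that repeat a pose let the fingers close. It gives the time, the measured TCP pose, the force and the opening at its end, in the units of the state.
- robot.get_obs(): the state, without advancing time (a new reading comes with each control period).
- robot.read_camera(name): name is "scene" or "top" or "wrist"; returns the picture (384x512x3 uint8, red, green, blue); there is no depth.
- robot.camera_info(name): a dict with "mtx" (3x3 intrinsics, pixels), "world_from_camera" (4x4, takes a point from camera to world coordinates). Camera axes: x right, y up, looking along -z (the intrinsics and any distortion apply to the point x, -y, -z); pixel columns grow to the right and rows downward; lengths in m; the calibration is good to about 2 mm. A picture is of the moment at which its call begins: read the wrist's pose just before it. camera_info takes no time and is no camera call; for the wrist camera it gives the pose at the moment of the call.
- robot.job_done(): hands the job in, once; it reports no verdict.
Trained networks look in the newest picture that a camera, given by its name, has taken for a name from the list of things; names that differ only in an ending like _2 or _b are one class to them, and where a whole thing is asked for, a point or a joint stands for the part that bears it (a point fixed in the world has none). Each returns a list of dicts, best first, with "p" (0 to 1); they miss things now and then, are a little off and sometimes report something else, mostly with a low value. They report only what shows in the picture. A call takes as long as a camera call.
- robot.recognise(name, camera): "extent" ([left, top, right, bottom] in pixels, round what is visible of it).
- robot.regions_of(name, camera): "mask" (384x512 bool, what is visible of it) and "extent" ([left, top, right, bottom] in pixels, round what is visible of it).
- robot.pinpoint(name, camera): "centre" ([column, row] in pixels: a listed point, or the origin of a listed thing).
The state is a dict: "time_s": time; "joint_pos": joint angles; "qvel": joint speeds; "effort": joint torques, N m; "ee_pos": TCP position; "tcp_rot": TCP orientation; "contact_force": force on the tool from outside, world axes, zero at the start; "moment": the same for the moment, N m; "width": finger opening in m.
Only numpy, scipy, OpenCV 4.12 (cv2) and the standard library are available. Lean on these libraries where they do the work, as an engineer would, in place of code of your own. Each camera call takes 0.05 s, during which the arm holds its last target. There are 200 camera calls.

## Working session

There is one attempt and no reset: what is moved stays moved. The work goes in short steps, Python scripts to look and compute and a tool call to move; the robot and the scene stay as the last step left them, time stands still between calls to the robot, and variables do not carry over. Pictures are saved under pics/ and viewed, about 8 in all and at most 12, crops included, and the job is handed in when it is done.

Besides the shell and the picture viewer there is one more tool, called after "Emit:" by a JSON object that holds its "name" and its "arguments". carry_out: Moves the arm, as the interface text tells. Its arguments: {"type":"object","properties":{"motion":{"type":"array","items":{"type":"array","items":{"type":"number"}}},"force":{"type":"number"}},"required":["motion"]}

```bash
mkdir -p pics
cat > h.py <<'E'
import numpy as np, cv2
from rig import robot
def ray(cam,px,z):
    i=robot.camera_info(cam); K=np.array(i["mtx"]); T=np.array(i["world_from_camera"])
    d=cv2.undistortPoints(np.array([[px]],float),K,np.array(i.get("dist",np.zeros(5)),float)).ravel()
    v=T[:3,:3]@np.array([d[0],-d[1],-1]); o=T[:3,3]
    return o+v*(z-o[2])/v[2]
def proj(cam,P):
    i=robot.camera_info(cam); K=np.array(i["mtx"]); T=np.linalg.inv(np.array(i["world_from_camera"]))
    p=T[:3,:3]@np.array(P)+T[:3,3]; q=K@np.array([p[0],-p[1],-p[2]]); return q[:2]/q[2]
E
python3 - <<'E'
from h import *
np.set_printoptions(precision=4,suppress=True)
ims=[]
for c in("top","scene"):
    im=robot.read_camera(c); cv2.imwrite(f"pics/{c}0.png",im[:,:,::-1])
    print(c,robot.camera_info(c).keys(), np.array(robot.camera_info(c)["world_from_camera"])[:3,3])
    for n,z in(("control",0),("lever_grip",.089),("paperweight",0),("mould",0),("paddle",0)):
        for r in robot.pinpoint(n,c)[:2]: print(n,r["p"],np.array(r["centre"]),ray(c,r["centre"],z))
o=robot.get_obs(); print(o["time_s"],o["ee_pos"],o["tcp_rot"],o["contact_force"])
E
```

```text
top dict_keys(['mtx', 'world_from_camera']) [0.5395 0.0668 0.8439]
control 0.91 [312.5 185.1] [ 0.5927 -0.0851  0.    ]
lever_grip 0.56 [339.4 186. ] [ 0.586  -0.1265  0.089 ]
paperweight 0.57 [328.4 236.2] [ 0.4724 -0.1233  0.    ]
mould 0.86 [295.3 130.6] [ 0.723  -0.0431  0.    ]
paddle 0.62 [226.4 186.8] [0.5856 0.1195 0.    ]
scene dict_keys(['mtx', 'world_from_camera']) [ 1.0303 -0.0996  0.7508]
control 0.76 [181.  246.4] [ 0.5945 -0.0933  0.    ]
lever_grip 0.69 [148.7 225.5] [ 0.5847 -0.1347  0.089 ]
paperweight 0.59 [147.5 199.8] [ 0.463  -0.1268  0.    ]
mould 0.68 [232.6 291.5] [ 0.7185 -0.033   0.    ]
paddle 0.64 [277.2 207.9] [0.584  0.1129 0.    ]
0.6 [0.1588 0.6045 0.2423] [[-0.9672  0.254  -0.    ]
 [ 0.254   0.9672 -0.    ]
 [ 0.     -0.     -1.    ]] [ 0.4045 -0.2818 -0.1856]
```

View pics/top0.png

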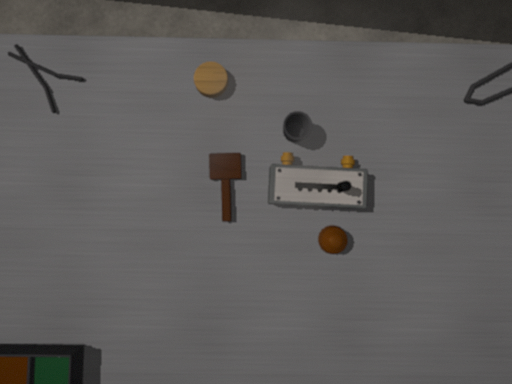

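View pics/scene0.png

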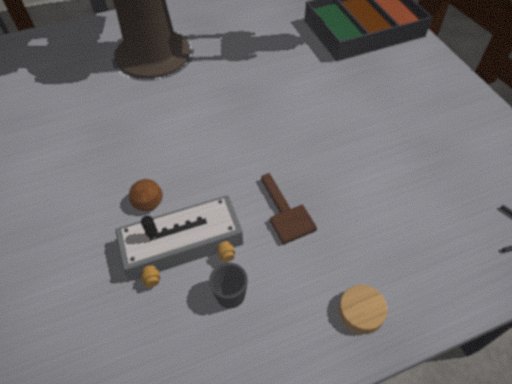

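The top view shows the box at about (272–367, 165–209) with the lever at (345,186). The paperweight is at (333,239), the mould at (296,126) and the paddle at (226,185). Box +y points left in this image, which is about world +y. Next I'll refine the box yaw and the lever position.

Run:
```python
from h import *
np.set_printoptions(precision=4,suppress=True)
for c in("top","scene"):
    im=robot.read_camera(c)
    m=robot.regions_of("control",c)[0]["mask"]
    g=cv2.cvtColor(im,cv2.COLOR_RGB2GRAY)
    t,_=cv2.threshold(g[m].reshape(-1,1),0,255,cv2.THRESH_OTSU)
    pl=((g>t)&m).astype(np.uint8)
    pl=cv2.morphologyEx(pl,cv2.MORPH_OPEN,np.ones((3,3),np.uint8))
    ct=max(cv2.findContours(pl,0,2)[0],key=cv2.contourArea).reshape(-1,2)
    W=np.array([ray(c,p,.0535)[:2] for p in ct])
    (cx,cy),s,a=cv2.minAreaRect((W*1000).astype(np.float32)); print(c,t,"plate",cx,cy,s,a)
    lr=robot.regions_of("lever_grip",c)
    for r in lr[:2]: print("lever",r["p"],r["extent"])
    for r in robot.pinpoint("lever_grip",c)[:2]: print(ray(c,r["centre"],.089))
    x0,y0,x1,y1=robot.recognise("control",c)[0]["extent"]
    x0,y0,x1,y1=[int(v) for v in(x0-15,y0-15,x1+15,y1+15)]
    cv2.imwrite(f"pics/{c}c.png",cv2.resize(im[y0:y1,x0:x1,::-1],None,fx=4,fy=4,interpolation=2)); print(x0,y0)
```

```text
top 98.0 plate 588.2009887695312 -88.52104949951172 (197.28240966796875, 75.87513732910156) 87.92137908935547
lever 0.68 [334.3, 179.7, 351.1, 190.3]
[ 0.5805 -0.1299  0.089 ]
253 134
scene 125.0 plate 588.337646484375 -88.3916015625 (199.05775451660156, 77.83614349365234) 87.90237426757812
lever 0.58 [141.1, 215.5, 160.7, 237.8]
[ 0.577  -0.1345  0.089 ]
98 182
```

View pics/topc.png

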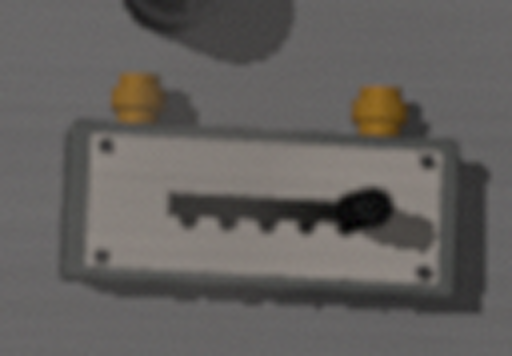

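Both cameras agree: plate centre (0.588, -0.0885), box +y at 87.9°, so the lever is at about (0.5866, -0.1345). I'll shut the gripper and travel at the current height to a point behind the closed end.

Emit:
{"name": "carry_out", "arguments": {"motion": [[0, -4.1, -4.4, 0, 0, 0, 0], [0, -8.2, -8.8, 0, 0, 0, 0], [0, -12.3, -13.2, 0, 0, 0, 0], [0, -16.4, -17.6, 0, 0, 0, 0], [0, -20.5, -22, 0, 0, 0, 0]], "force": 60}}

```text
time_s: 1.72
ee_pos: [0.3019, 0.3381, 0.2426]
tcp_rot: [[-0.967, 0.253, 0.001], [0.253, 0.967, 0.001], [-0.001, 0.001, -1.0]]
contact_force: [1.0, 0.4, -0.4]
width: -0.0
```

Emit:
{"name": "carry_out", "arguments": {"motion": [[0, -4.1, -4.4, 0, 0, 0, 0], [0, -8.2, -8.8, 0, 0, 0, 0], [0, -12.3, -13.2, 0, 0, 0, 0], [0, -16.4, -17.6, 0, 0, 0, 0], [0, -20.5, -22, 0, 0, 0, 0]]}}

```text
time_s: 2.35
ee_pos: [0.4445, 0.073, 0.2428]
tcp_rot: [[-0.967, 0.254, 0.002], [0.254, 0.967, 0.0], [-0.001, 0.001, -1.0]]
contact_force: [1.3, 0.1, 0.2]
width: 0.0001
```

Emit:
{"name": "carry_out", "arguments": {"motion": [[0, -4.1, -4.4, 0, 0, 0, -0.1], [0, -8.2, -8.8, 0, 0, 0, -0.22], [0, -12.3, -13.2, 0, 0, 0, -0.22], [0, -16.4, -17.6, 0, 0, 0, -0.22], [0, -20.5, -22, 0, 0, 0, -0.22]]}}

```text
time_s: 2.98
ee_pos: [0.5868, -0.192, 0.2424]
tcp_rot: [[-0.999, 0.037, 0.001], [0.037, 0.999, 0.0], [-0.001, 0.0, -1.0]]
contact_force: [0.2, 0.3, 0.2]
width: -0.0
```

```bash
cat > st.py <<'E'
from h import *
np.set_printoptions(precision=4,suppress=True)
u=np.array([.0363,.99934,0]); L=np.array([.5866,-.1345,.089])
o=robot.get_obs(); R=np.array(o["tcp_rot"]); p=np.array(o["ee_pos"]); d=p-L
print("t",o["time_s"],"p",p,"along",d@u*1000,"lat",(d@np.cross(u,[0,0,1]))*1000,"F",np.array(o["contact_force"]),"Fu",np.array(o["contact_force"])@u,"w",o["width"])
print("tool y",R[:,1],"z",R[:,2])
print("shift cm to start",R.T@(L-.055*u+np.array([0,0,.083-.089])-p)*100)
E
python3 st.py
```

```text
t 2.975 p [ 0.5868 -0.192   0.2424] along -57.4392800962913 lat 2.2945976605112186 F [0.1994 0.3379 0.1901] Fu 0.3449459855947623 w -3.5942844318048686e-05
tool y [0.0372 0.9993 0.0001] z [ 0.0006  0.0001 -1.    ]
shift cm to start [ 0.2399  0.2418 15.941 ]
```

Emit:
{"name": "carry_out", "arguments": {"motion": [[0, 0.2, 0, 4, 0, 0, 0], [0, 0.2, 0, 8, 0, 0, 0], [0, 0.2, 0, 12, 0, 0, 0], [0, 0.2, 0, 15.9, 0, 0, 0], [0, 0.2, 0, 15.9, 0, 0, 0]]}}

```text
time_s: 3.6
ee_pos: [0.5806, -0.1887, 0.0795]
tcp_rot: [[-0.999, 0.037, -0.008], [0.037, 0.999, 0.003], [0.008, 0.003, -1.0]]
contact_force: [-0.1, 0.1, 0.4]
width: 0.0
```

```bash
python3 st.py
python3 - <<'E'
from h import *
a=robot.read_camera("top")[130:230,250:400,::-1]; b=robot.read_camera("scene")[150:300,80:280,::-1]
cv2.imwrite("pics/pre.png",np.hstack([cv2.resize(a,(450,300),interpolation=2),cv2.resize(b,(400,300),interpolation=2)])[:, :800])
E
```

```text
t 3.6 p [ 0.5806 -0.1887  0.0795] along -54.36415970440631 lat -4.033388126558292 F [-0.1347  0.1204  0.3597] Fu 0.11541028764590464 w 3.277593746191652e-05
tool y [0.0369 0.9993 0.003 ] z [-0.0082  0.0033 -1.    ]
shift cm to start [-0.4005 -0.0623 -0.3532]
```

View pics/pre.png

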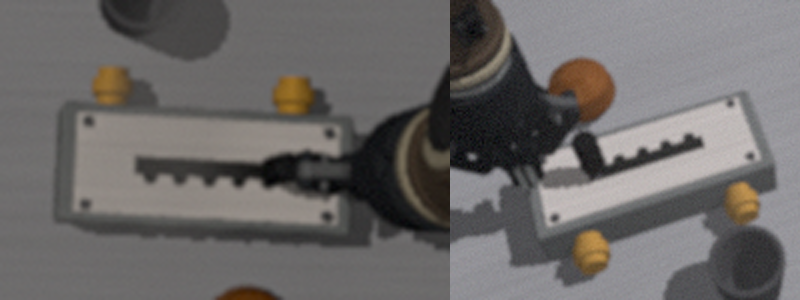

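The shut fingers stand behind the lever: in the left panel the fingers are at (310,172) and the lever is at (283,170). The right panel shows the lever at (590,152), untouched. Next I'll close the gap.

Emit:
{"name": "carry_out", "arguments": {"motion": [[0, -0.3, 0.5, -0.2, 0, 0, 0], [0, -0.3, 1, -0.2, 0, 0, 0], [0, -0.3, 1.5, -0.2, 0, 0, 0], [0, -0.3, 1.8, -0.2, 0, 0, 0], [0, -0.3, 1.8, -0.2, 0, 0, 0]]}}

```text
time_s: 4.32
ee_pos: [0.5875, -0.1717, 0.0853]
tcp_rot: [[-0.999, 0.036, -0.0], [0.036, 0.999, -0.0], [0.0, -0.0, -1.0]]
contact_force: [-0.7, -0.7, 0.4]
width: -0.0
```

```bash
python3 st.py
```

```text
t 4.325 p [ 0.5875 -0.1717  0.0853] along -37.16029954170669 lat 2.2761646833925804 F [-0.6681 -0.6642  0.4011] Fu -0.6879875596323206 w -4.501173161642677e-06
tool y [ 0.0363  0.9993 -0.    ] z [-0.0002 -0.     -1.    ]
shift cm to start [ 0.2277 -1.7839  0.2305]
```

Emit:
{"name": "carry_out", "arguments": {"motion": [[0, 0.1, 0.2, 0, 0, 0, 0], [0, 0.2, 0.4, 0, 0, 0, 0], [0, 0.2, 0.6, 0, 0, 0, 0], [0, 0.2, 0.8, 0, 0, 0, 0], [0, 0.2, 0.8, 0, 0, 0, 0]]}}

```text
time_s: 4.95
ee_pos: [0.5859, -0.1639, 0.0853]
tcp_rot: [[-0.999, 0.037, -0.0], [0.037, 0.999, 0.0], [0.0, 0.0, -1.0]]
contact_force: [-0.6, -0.1, -0.1]
width: -0.0001
```

Emit:
{"name": "carry_out", "arguments": {"motion": [[0, 0, 0.1, 0, 0, 0, 0], [0, 0, 0.2, 0, 0, 0, 0], [0, 0, 0.3, 0, 0, 0, 0], [0, 0, 0.4, 0, 0, 0, 0], [0, 0, 0.4, 0, 0, 0, 0]]}}

```text
time_s: 5.58
ee_pos: [0.5861, -0.1601, 0.0854]
tcp_rot: [[-0.999, 0.037, 0.0], [0.037, 0.999, -0.0], [-0.0, -0.0, -1.0]]
contact_force: [-0.9, -0.1, -0.8]
width: -0.0
```

```bash
python3 st.py
```

```text
t 5.575 p [ 0.5861 -0.1601  0.0854] along -25.593735247437994 lat 0.44087698226153255 F [-0.9492 -0.0634 -0.8306] Fu -0.09783141525622675 w -2.1562919012416126e-05
tool y [ 0.0366  0.9993 -0.0002] z [ 0.0001 -0.0002 -1.    ]
shift cm to start [ 0.0432 -2.9406  0.2358]
```

Emit:
{"name": "carry_out", "arguments": {"motion": [[0, 0, 0.1, 0, 0, 0, 0], [0, 0, 0.2, 0, 0, 0, 0], [0, 0, 0.3, 0, 0, 0, 0], [0, 0, 0.4, 0, 0, 0, 0], [0, 0, 0.4, 0, 0, 0, 0]]}}

```text
time_s: 6.2
ee_pos: [0.5863, -0.1565, 0.0854]
tcp_rot: [[-0.999, 0.037, 0.0], [0.037, 0.999, -0.001], [-0.0, -0.001, -1.0]]
contact_force: [-0.8, -3.9, -0.1]
width: -0.0002
```

```bash
python3 st.py
```

```text
t 6.2 p [ 0.5863 -0.1565  0.0854] along -22.04056412095611 lat 0.492520365405363 F [-0.8449 -3.9183 -0.1001] Fu -3.946383233628559 w -0.00019495232168899375
tool y [ 0.0366  0.9993 -0.0009] z [ 0.0002 -0.0009 -1.    ]
shift cm to start [ 0.0483 -3.2957  0.2417]
```

Emit:
{"name": "carry_out", "arguments": {"motion": [[0, 0, 0.15, 0, 0, 0, 0], [0, 0, 0.3, 0, 0, 0, 0], [0, 0, 0.3, 0, 0, 0, 0]]}}

```text
time_s: 6.58
ee_pos: [0.5864, -0.1536, 0.0854]
tcp_rot: [[-0.999, 0.037, 0.0], [0.037, 0.999, -0.001], [-0.0, -0.001, -1.0]]
contact_force: [-0.1, -5.7, 0.9]
width: -0.0003
```

Emit:
{"name": "carry_out", "arguments": {"motion": [[0, 0, 0.15, 0, 0, 0, 0], [0, 0, 0.3, 0, 0, 0, 0], [0, 0, 0.3, 0, 0, 0, 0]]}}

```text
time_s: 6.95
ee_pos: [0.5865, -0.1492, 0.0853]
tcp_rot: [[-0.999, 0.037, 0.0], [0.037, 0.999, 0.001], [0.0, 0.001, -1.0]]
contact_force: [0.6, -0.5, 1.4]
width: 0.0001
```

Emit:
{"name": "carry_out", "arguments": {"motion": [[0, 0, 0.1, 0, 0, 0, 0], [0, 0, 0.2, 0, 0, 0, 0], [0, 0, 0.2, 0, 0, 0, 0]]}}

```text
time_s: 7.32
ee_pos: [0.5863, -0.1475, 0.085]
tcp_rot: [[-0.999, 0.037, -0.001], [0.037, 0.999, 0.001], [0.001, 0.001, -1.0]]
contact_force: [-0.6, 0.4, -0.5]
width: 0.0
```

```bash
python3 st.py;  python3 - <<'E'
from h import *
for c in("top","scene"):
    robot.read_camera(c)
    for r in robot.pinpoint("lever_grip",c)[:1]: print(c,r["p"],ray(c,r["centre"],.089))
E
```

```text
t 7.325 p [ 0.5863 -0.1475  0.085 ] along -12.958887285001687 lat 0.19403085821055427 F [-0.6208  0.3528 -0.5039] Fu 0.33006299901138275 w 2.6871322675004003e-05
tool y [0.0366 0.9993 0.0006] z [-0.0005  0.0006 -1.    ]
shift cm to start [ 0.0181 -4.2042  0.2007]
top 0.29 [ 0.47811849 -0.09820086  0.089     ]
scene 0.6 [ 0.58146566 -0.11669998  0.089     ]
```

Emit:
{"name": "carry_out", "arguments": {"motion": [[0, 0, 0, 0, 0, 0, 0], [0, 0, 0, 0, 0, 0, 0], [0, 0, 0, 0, 0, 0, 0], [0, 0, 0, 0, 0, 0, 0], [0, 0, 0, 0, 0, 0, 0]]}}

```text
time_s: 8.15
ee_pos: [0.5865, -0.1481, 0.0853]
tcp_rot: [[-0.999, 0.037, -0.0], [0.037, 0.999, 0.0], [0.0, 0.0, -1.0]]
contact_force: [-0.4, -1.1, -0.3]
width: 0.0005
```

```bash
cat > look.py <<'E'
from h import *; import sys
b=robot.read_camera("scene")
for r in robot.pinpoint("lever_grip","scene")[:1]: print(r["p"],r["centre"],ray("scene",r["centre"],.089))
u=np.array([.0363,.99934,0]); L=np.array([.5866,-.1345,.089])
x0,y0,s=100,170,5
v=cv2.resize(b[y0:y0+110,x0:x0+150,::-1],None,fx=s,fy=s,interpolation=2)
for k in range(5):
    q=(proj("scene",L+u*.022*k+[0,0,.023])-[x0,y0]+.5)*s; cv2.circle(v,(int(q[0]),int(q[1])),4,(0,0,255) if k!=3 else (0,255,0),-1); print(k,q)
cv2.imwrite(sys.argv[1],v)
E
python3 look.py pics/c1.png; python3 st.py
```

```text
0.81 [163.1, 223.9] [ 0.59112499 -0.11057349  0.089     ]
0 [233.61688652 249.41401268]
1 [297.09555998 230.3752757 ]
2 [359.85161285 211.55326952]
3 [421.89731441 192.9443143 ]
4 [483.24465775 174.54481301]
t 8.25 p [ 0.5865 -0.148   0.0853] along -13.543643542607686 lat 0.38158724320997406 F [-0.5657  0.5248  0.1897] Fu 0.5039262177453043 w -0.00013223754802746597
tool y [ 0.0367  0.9993 -0.    ] z [-0.0001 -0.     -1.    ]
shift cm to start [ 0.0363 -4.1456  0.226 ]
```

View pics/c1.png

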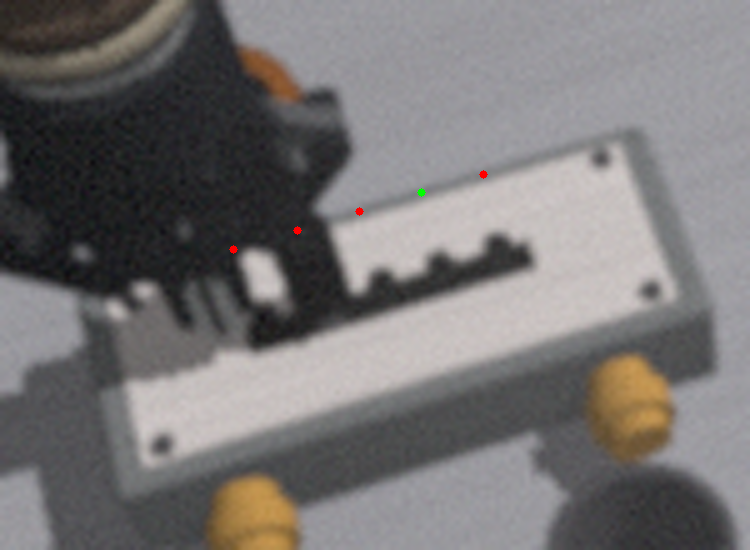

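The lever sits in the first click, with its top at the first-click dot (300,232) and a gap behind it. Now for the second click.

Emit:
{"name": "carry_out", "arguments": {"motion": [[0, 0, 0.2, 0, 0, 0, 0], [0, 0, 0.4, 0, 0, 0, 0], [0, 0, 0.6, 0, 0, 0, 0], [0, 0, 0.8, 0, 0, 0, 0], [0, 0, 0.8, 0, 0, 0, 0]]}}

```text
time_s: 8.88
ee_pos: [0.5868, -0.1399, 0.0853]
tcp_rot: [[-0.999, 0.036, -0.0], [0.036, 0.999, -0.0], [0.0, -0.0, -1.0]]
contact_force: [0.1, -0.3, -0.6]
width: 0.0
```

Emit:
{"name": "carry_out", "arguments": {"motion": [[0, 0, 0.1, 0, 0, 0, 0], [0, 0, 0.2, 0, 0, 0, 0], [0, 0, 0.3, 0, 0, 0, 0], [0, 0, 0.4, 0, 0, 0, 0], [0, 0, 0.4, 0, 0, 0, 0]]}}

```text
time_s: 9.5
ee_pos: [0.587, -0.1365, 0.0853]
tcp_rot: [[-0.999, 0.037, 0.0], [0.037, 0.999, -0.001], [-0.0, -0.001, -1.0]]
contact_force: [-0.8, -3.1, 0.5]
width: 0.0004
```

Emit:
{"name": "carry_out", "arguments": {"motion": [[0, 0, 0.1, 0, 0, 0, 0], [0, 0, 0.2, 0, 0, 0, 0], [0, 0, 0.3, 0, 0, 0, 0], [0, 0, 0.3, 0, 0, 0, 0]]}}

```text
time_s: 10.0
ee_pos: [0.5871, -0.1335, 0.0853]
tcp_rot: [[-0.999, 0.037, 0.0], [0.037, 0.999, -0.001], [-0.0, -0.001, -1.0]]
contact_force: [-1.4, -4.8, -0.5]
width: 0.0003
```

```bash
python3 st.py
```

```text
t 10.0 p [ 0.5871 -0.1335  0.0853] along 0.9715324079040498 lat 0.4697273619500296 F [-1.4118 -4.7755 -0.5265] Fu -4.823626676441172 w 0.00026644528858287654
tool y [ 0.0365  0.9993 -0.0009] z [ 0.0001 -0.0009 -1.    ]
shift cm to start [ 0.0458 -5.5969  0.2397]
```

Emit:
{"name": "carry_out", "arguments": {"motion": [[0, 0, 0.1, 0, 0, 0, 0], [0, 0, 0.2, 0, 0, 0, 0], [0, 0, 0.3, 0, 0, 0, 0], [0, 0, 0.3, 0, 0, 0, 0]]}}

```text
time_s: 10.5
ee_pos: [0.5872, -0.1305, 0.0853]
tcp_rot: [[-0.999, 0.037, 0.0], [0.037, 0.999, -0.001], [-0.0, -0.001, -1.0]]
contact_force: [0.4, -5.3, 0.3]
width: -0.0
```

Emit:
{"name": "carry_out", "arguments": {"motion": [[0, 0, 0.1, 0, 0, 0, 0], [0, 0, 0.2, 0, 0, 0, 0], [0, 0, 0.2, 0, 0, 0, 0]]}}

```text
time_s: 10.88
ee_pos: [0.5873, -0.1271, 0.0853]
tcp_rot: [[-0.999, 0.037, -0.0], [0.037, 0.999, 0.002], [0.0, 0.002, -1.0]]
contact_force: [-0.4, -0.5, 0.6]
width: 0.0002
```

```bash
python3 st.py; python3 look.py pics/c2.png
```

```text
t 10.875 p [ 0.5873 -0.1271  0.0853] along 7.445806934726849 lat 0.44221476443688135 F [-0.3552 -0.4757  0.5536] Fu -0.48828287253383756 w 0.0001641255672130718
tool y [0.0371 0.9993 0.0015] z [-0.      0.0015 -1.    ]
shift cm to start [ 0.0393 -6.2449  0.2201]
0.45 [168.2, 219.6] [ 0.58593768 -0.09994628  0.089     ]
0 [233.61688652 249.41401268]
1 [297.09555998 230.3752757 ]
2 [359.85161285 211.55326952]
3 [421.89731441 192.9443143 ]
4 [483.24465775 174.54481301]
```

Emit:
{"name": "carry_out", "arguments": {"motion": [[0, 0, 0, 0, 0, 0, 0], [0, 0, 0, 0, 0, 0, 0], [0, 0, 0, 0, 0, 0, 0], [0, 0, 0, 0, 0, 0, 0], [0, 0, 0, 0, 0, 0, 0]]}}

```text
time_s: 11.6
ee_pos: [0.5872, -0.1281, 0.0852]
tcp_rot: [[-0.999, 0.037, -0.0], [0.037, 0.999, 0.0], [0.0, 0.0, -1.0]]
contact_force: [-0.2, -0.6, 0.1]
width: 0.0001
```

```bash
python3 look.py pics/c2b.png; python3 st.py
```

```text
0.51 [164.1, 219.9] [ 0.58376991 -0.10680719  0.089     ]
0 [233.61688652 249.41401268]
1 [297.09555998 230.3752757 ]
2 [359.85161285 211.55326952]
3 [421.89731441 192.9443143 ]
4 [483.24465775 174.54481301]
t 11.7 p [ 0.5872 -0.1281  0.0852] along 6.458847008952975 lat 0.37473007922736895 F [-0.2956  0.6035 -0.0257] Fu 0.592422123888621 w -0.00010971034292000734
tool y [0.0369 0.9993 0.0001] z [-0.0001  0.0001 -1.    ]
shift cm to start [ 0.0338 -6.1459  0.2207]
```

View pics/c2b.png

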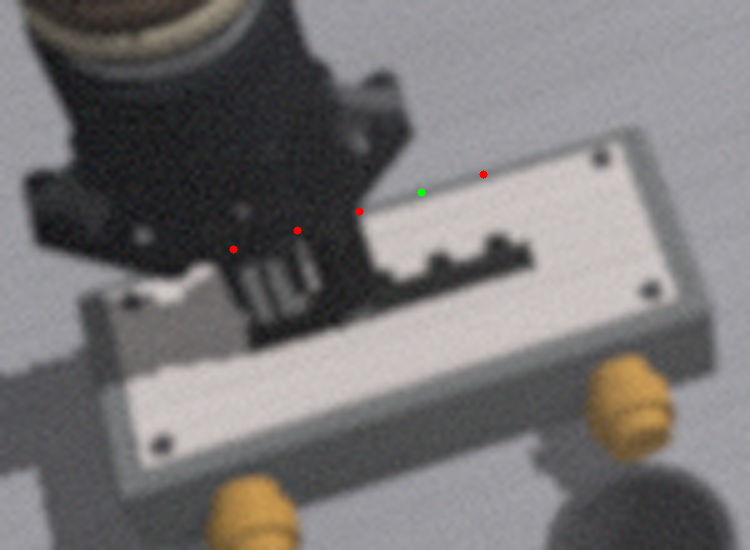

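Force has faded to zero, but the lever's edge at (358,215) has moved only half a pitch. It's standing at the crest, against the finger, so I'll push another millimetre or two.

Emit:
{"name": "carry_out", "arguments": {"motion": [[0, 0, 0.1, 0, 0, 0, 0], [0, 0, 0.2, 0, 0, 0, 0], [0, 0, 0.2, 0, 0, 0, 0], [0, 0, 0.2, 0, 0, 0, 0]]}}

```text
time_s: 12.2
ee_pos: [0.5873, -0.126, 0.0852]
tcp_rot: [[-0.999, 0.037, -0.0], [0.037, 0.999, 0.0], [0.0, 0.0, -1.0]]
contact_force: [-0.1, 0.0, -0.4]
width: 0.0
```

```bash
python3 look.py pics/c2c.png; python3 st.py
```

```text
0.5 [175.2, 219.1] [ 0.58966735 -0.08822659  0.089     ]
0 [233.61688652 249.41401268]
1 [297.09555998 230.3752757 ]
2 [359.85161285 211.55326952]
3 [421.89731441 192.9443143 ]
4 [483.24465775 174.54481301]
t 12.3 p [ 0.5873 -0.126   0.0853] along 8.492045782801373 lat 0.4363190528613035 F [ 0.271  -0.4286  0.2027] Fu -0.4184736008212717 w 0.00020033889758110197
tool y [0.0368 0.9993 0.    ] z [ 0.  0. -1.]
shift cm to start [ 0.0405 -6.3492  0.2294]
```

View pics/c2c.png

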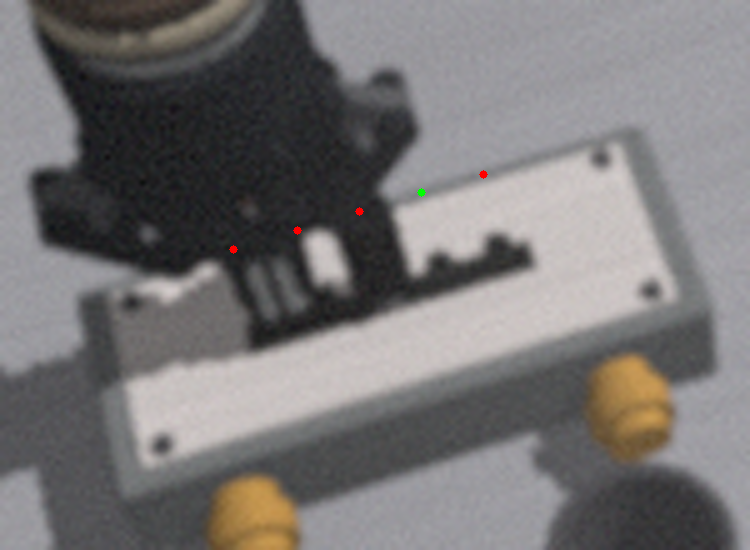

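The lever has jumped into the second click: its top is at the second-click dot (365,205), and a gap shows at (325,260). I'll let it rest, then push for the third.

Emit:
{"name": "carry_out", "arguments": {"motion": [[0, 0, 0, 0, 0, 0, 0], [0, 0, 0, 0, 0, 0, 0], [0, 0, 0, 0, 0, 0, 0], [0, 0, 0, 0, 0, 0, 0], [0, 0, 0, 0, 0, 0, 0]]}}

```text
time_s: 12.92
ee_pos: [0.5873, -0.1261, 0.0853]
tcp_rot: [[-0.999, 0.037, 0.0], [0.037, 0.999, -0.0], [-0.0, -0.0, -1.0]]
contact_force: [-0.3, -0.9, -0.1]
width: -0.0001
```

Emit:
{"name": "carry_out", "arguments": {"motion": [[0, 0, 0.2, 0, 0, 0, 0], [0, 0, 0.4, 0, 0, 0, 0], [0, 0, 0.6, 0, 0, 0, 0], [0, 0, 0.8, 0, 0, 0, 0], [0, 0, 0.8, 0, 0, 0, 0]]}}

```text
time_s: 13.55
ee_pos: [0.5876, -0.1179, 0.0853]
tcp_rot: [[-0.999, 0.036, -0.0], [0.036, 0.999, -0.0], [0.0, -0.0, -1.0]]
contact_force: [0.1, 0.1, 0.0]
width: -0.0003
```

Emit:
{"name": "carry_out", "arguments": {"motion": [[0, 0, 0.1, 0, 0, 0, 0], [0, 0, 0.2, 0, 0, 0, 0], [0, 0, 0.3, 0, 0, 0, 0], [0, 0, 0.4, 0, 0, 0, 0], [0, 0, 0.4, 0, 0, 0, 0]]}}

```text
time_s: 14.18
ee_pos: [0.5878, -0.1145, 0.0854]
tcp_rot: [[-0.999, 0.037, 0.0], [0.037, 0.999, -0.001], [-0.0, -0.001, -1.0]]
contact_force: [-0.9, -2.8, -0.1]
width: -0.0
```

Emit:
{"name": "carry_out", "arguments": {"motion": [[0, 0, 0.1, 0, 0, 0, 0], [0, 0, 0.2, 0, 0, 0, 0], [0, 0, 0.3, 0, 0, 0, 0], [0, 0, 0.4, 0, 0, 0, 0], [0, 0, 0.4, 0, 0, 0, 0]]}}

```text
time_s: 14.8
ee_pos: [0.588, -0.1107, 0.0854]
tcp_rot: [[-0.999, 0.036, 0.0], [0.036, 0.999, -0.001], [-0.0, -0.001, -1.0]]
contact_force: [0.1, -4.8, -0.3]
width: 0.0
```

```bash
python3 st.py
```

```text
t 14.8 p [ 0.588  -0.1107  0.0854] along 23.848913102114444 lat 0.490040129786306 F [ 0.1434 -4.8295 -0.35  ] Fu -4.821071781801031 w 2.9236190412272974e-05
tool y [ 0.0365  0.9993 -0.0011] z [ 0.0001 -0.0011 -1.    ]
shift cm to start [ 0.0475 -7.8846  0.2446]
```

Now along is 23.8 mm, and the release should come at about 30 mm.

Emit:
{"name": "carry_out", "arguments": {"motion": [[0, 0, 0.1, 0, 0, 0, 0], [0, 0, 0.2, 0, 0, 0, 0], [0, 0, 0.3, 0, 0, 0, 0], [0, 0, 0.3, 0, 0, 0, 0]]}}

```text
time_s: 15.3
ee_pos: [0.5881, -0.107, 0.0853]
tcp_rot: [[-0.999, 0.037, 0.0], [0.037, 0.999, 0.0], [-0.0, 0.0, -1.0]]
contact_force: [-0.4, -2.9, -0.4]
width: -0.0001
```

Emit:
{"name": "carry_out", "arguments": {"motion": [[0, 0, 0.1, 0, 0, 0, 0], [0, 0, 0.2, 0, 0, 0, 0], [0, 0, 0.3, 0, 0, 0, 0], [0, 0, 0.3, 0, 0, 0, 0], [0, 0, 0.3, 0, 0, 0, 0]]}}

```text
time_s: 15.92
ee_pos: [0.5881, -0.1038, 0.0852]
tcp_rot: [[-0.999, 0.037, -0.0], [0.037, 0.999, 0.0], [0.0, 0.0, -1.0]]
contact_force: [-0.1, -0.5, -0.5]
width: 0.0
```

```bash
python3 look.py pics/c3.png; python3 st.py
```

```text
0.51 [187.6, 211.3] [ 0.58227734 -0.06322311  0.089     ]
0 [233.61688652 249.41401268]
1 [297.09555998 230.3752757 ]
2 [359.85161285 211.55326952]
3 [421.89731441 192.9443143 ]
4 [483.24465775 174.54481301]
t 16.025 p [ 0.5881 -0.1039  0.0852] along 30.60532110594818 lat 0.4042568004102913 F [-0.1254 -0.4928  0.7051] Fu -0.4970745066818938 w 0.0002707048371963146
tool y [0.0368 0.9993 0.0002] z [-0.0001  0.0002 -1.    ]
shift cm to start [ 0.0363 -8.5606  0.2215]
```

View pics/c3.png

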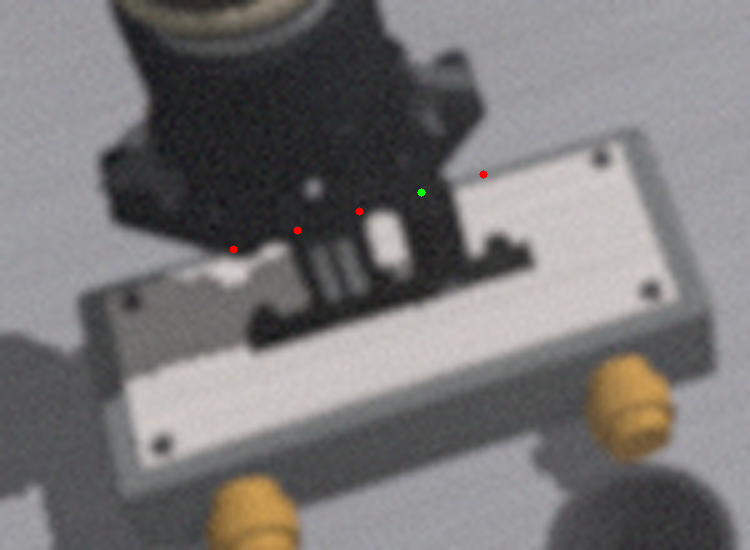

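The lever is seated in the third click: its top is at the green dot (425,188), only the fourth scallop remains ahead, and a gap shows behind it. I'll back off and rise clear.

Emit:
{"name": "carry_out", "arguments": {"motion": [[0, 0, -1.5, 0, 0, 0, 0], [0, 0, -3, 0, 0, 0, 0], [0, 0, -3, -4, 0, 0, 0], [0, 0, -3, -9, 0, 0, 0], [0, 0, -3, -14, 0, 0, 0]]}}

```text
time_s: 16.65
ee_pos: [0.5867, -0.1355, 0.2265]
tcp_rot: [[-0.999, 0.038, -0.0], [0.038, 0.999, -0.0], [0.0, -0.0, -1.0]]
contact_force: [0.8, -0.4, 0.3]
width: 0.0001
```

Emit:
{"name": "carry_out", "arguments": {"motion": [[0, 0, -5, -3, 0, 0, 0], [0, 0, -10, -3, 0, 0, 0], [0, 0, -14, -3, 0, 0, 0], [0, 0, -14, -3, 0, 0, 0], [0, 0, -14, -3, 0, 0, 0]]}}

```text
time_s: 17.27
ee_pos: [0.5814, -0.2745, 0.255]
tcp_rot: [[-0.999, 0.038, -0.0], [0.038, 0.999, 0.001], [0.001, 0.001, -1.0]]
contact_force: [-0.2, -0.0, 0.4]
width: -0.0001
```

```bash
python3 st.py
python3 - <<'E'
from h import *
for c in("top","scene"):
    im=robot.read_camera(c)
    for n,z in(("lever_grip",.089),("paperweight",0),("mould",0),("paddle",0)):
        for r in robot.pinpoint(n,c)[:1]: print(c,n,r["p"],r["centre"],ray(c,r["centre"],z))
E
python3 look.py pics/fin.png
```

```text
t 17.275 p [ 0.5814 -0.2745  0.255 ] along -140.07218038589096 lat -0.14935039145625503 F [-0.2065 -0.0074  0.3926] Fu -0.01490128061173349 w -9.812043924862647e-05
tool y [0.0383 0.9993 0.0009] z [-0.0005  0.0009 -1.    ]
shift cm to start [-0.007   8.4924 17.2026]
top lever_grip 0.66 [312.3, 186.0] [ 0.58516826 -0.06865044  0.089     ]
top paperweight 0.82 [326.5, 236.0] [ 0.47276914 -0.11883778  0.        ]
top mould 0.84 [292.5, 128.5] [ 0.72795908 -0.03633183  0.        ]
top paddle 0.94 [226.3, 185.5] [0.58866652 0.1197452  0.        ]
scene lever_grip 0.62 [184.2, 212.8] [ 0.58301822 -0.06975401  0.089     ]
scene paperweight 0.82 [146.8, 202.0] [ 4.67871272e-01 -1.29492008e-01  1.11022302e-16]
scene mould 0.73 [232.4, 293.3] [ 0.72154956 -0.03451833  0.        ]
scene paddle 0.91 [279.0, 208.1] [0.58586601 0.11606339 0.        ]
0.54 [186.8, 215.9] [ 0.59108705 -0.06734395  0.089     ]
0 [233.61688652 249.41401268]
1 [297.09555998 230.3752757 ]
2 [359.85161285 211.55326952]
3 [421.89731441 192.9443143 ]
4 [483.24465775 174.54481301]
```

View pics/fin.png

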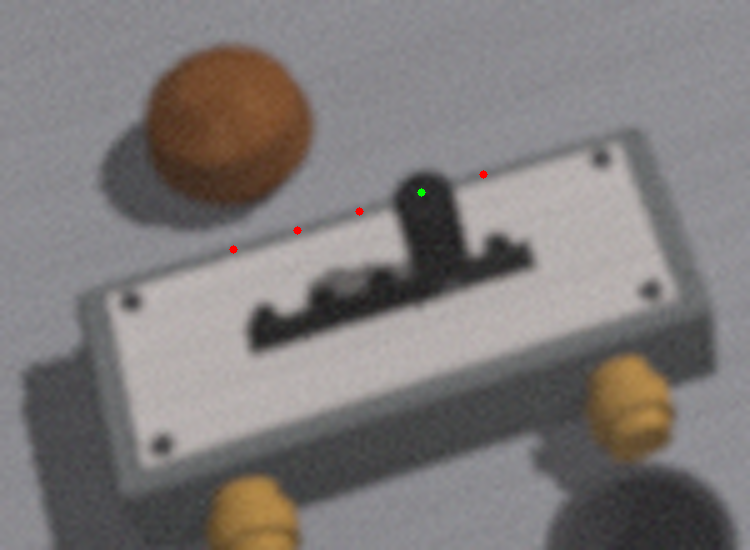

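The lever's top is centred on the third-click dot (421,192), nothing else has moved, and the gripper is clear. I'm handing the job in.

```bash
python3 -c "
from rig import robot; print(robot.job_done())"
```

```text
the job is handed in; nothing more can be done
None
```

I pushed the lever with the outside of the shut fingers, one click at a time. It rested in the first and second clicks and is now seated in the third. The job was handed in at about 17.5 s of robot time, well under the 58 s limit.

- **Lever position:** in the last picture the lever's top sits on the projected third-click mark. The networks put it at y = -0.067 to -0.070 m, against -0.0685 m expected.
- **Bystanders:** the paperweight, mould and paddle read within about 9 mm of their first readings, which is network scatter.
- **Clearance:** the gripper is about 0.25 m up and off to the side, with no contact force beyond sensor noise.

**Checks that disagreed:**
- On the way to the second click the force had already faded to zero while the lever still stood at the crest. The picture showed this, and 2 mm more push seated it.
- With the gripper close by, network readings of the lever were unreliable: one put it at x = 0.478 m and several were up to 16 mm off. I judged those by the picture and the force instead.

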